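Swap the lab vessels back to their own stations by way of the cork mat

ROBOT

A 6-joint arm with a two-finger parallel gripper is mounted at the origin on the work surface. World frame = base frame: x ahead of the robot, y to its left, z up, the work surface at z = 0. Lengths are in m, angles in degrees, forces in N, time in s.
With the tool pointing down it reaches from about 0.35 to 0.875 m from the base axis. Payload 4.2 kg.
Tool frame: the origin (TCP) lies at the very end of the fingers, on their centre line; the grasp point (between the pads) lies 19 mm behind it (r.grip_point_offset is the distance from the TCP to the grasp point, in m); z points along the fingers, y is the line along which they close (so a half turn about z gives the same grasp; the last joint's range is limited). The gripper opens to 87 mm and grips with 3 to 60 N. Pads are 19 mm wide; open, the fingers measure 117 mm over their backs; the gripper's body (75 mm by 190 mm) begins 51 mm behind the grasp point.
Start: joints at [-49.125, 22.042, 0.453, 0, -68.411, -14.817], TCP at [0.275, -0.561, 0.223] pointing down, gripper open.
Joint ranges: [-179.83, 179.83], [-69.29, 118.12], [-61.27, 80.66], [-181.25, 117.63], [-171.15, -9.14], [-177.46, 177.46]. Speed limits (degrees/s): [159.86, 159.86, 180, 180, 180, 180].

INTERFACE

Orientations are given as a 3x3 rotation matrix whose columns are the frame's x, y, z axes.
In Python, from station import r, cams gives the robot as it stands. The module is installed in compiled form; this text tells all that it offers.
- The arm moves only by the shell command python3 -m handwheel 'ROWS'. ROWS is JSON, a list that holds one entry, the list of rows, each a list of 7 numbers: the turn, a rotation vector about the tool's x, y, z in units of 6 degrees (1.0 is 6 degrees), then the shift along the tool's x, y, z in m, then the finger opening in m, from 0 to 0.087. In form: [[[ax, ay, az, x, y, z, jaw], ...]]. A call has 1 to 12 rows; each row shifts and turns the commanded pose from where the row before left it, along the tool's axes as they then stand; what a row does not reach is not made up. A row lasts 1/10 s, in which the tool goes at most 50 mm and 8.59 degrees, less where a joint would pass 70% of its speed; a pose out of reach is approached as far as the arm can. A call with a gripper value outside its range is refused whole. The fingers move at their own pace and stop on an object; the grip force is fixed at half the most. Time passes only in rows, so rows that do not move let the fingers close. It gives the time, the measured TCP pose, the force, the opening and the grip force at its end, in the units of the state.
- r.sense(): the state, without advancing time (a new reading comes with each control period).
- cams.capture(name): name is "scene" or "top" or "wrist"; returns the picture (384x512x3 uint8, red, green, blue); there is no depth.
- cams.get_calibration(name): a dict with "camera_matrix" (3x3 intrinsics, pixels), "rvec" (rotation vector, rad) and "tvec" (3), from world to camera coordinates, as OpenCV has them; the wrist camera has in their place "T_tool_cam" (4x4, takes a point from camera to tool coordinates, whose origin is the TCP and whose axes are the flange's). Camera axes: x right, y down, z forward; pixel columns grow to the right and rows downward; lengths in m; the calibration is good to about 2 mm. A picture is of the moment at which its call begins: read the wrist's pose just before it. get_calibration takes no time and is no camera call.
- r.finish_job(): hands the job in; it is judged then, once.
The state is a dict: "time_s": time; "joints": joint angles; "joint_velocities": joint speeds; "effort": joint torques, N m; "tcp_pos": TCP position; "ee_rot": TCP orientation; "wrist_force": force on the tool from outside, world axes, zero at the start; "moment": the same for the moment, N m; "gripper_width": opening from 0.0 (shut) to 1.0 (fully open); "gripper_force": force on a finger pad.
Only numpy, scipy, OpenCV 4.12 (cv2) and the standard library are available. Lean on these libraries where they do the work, as an engineer would, in place of code of your own. Each camera call takes 0.05 s, during which the arm holds its last target. There are 200 camera calls.

TASK

Every vessel on this lab bench is standing at another one's station: put the stoppered flask on the white tile, the amber bottle in the yellow spill tray, the blue-capped bottle on the magnetic stirrer and the red-lidded jar on the small balance, each upright and centred. The empty cork mat is there to park one on while you swap them; never stand a vessel on the bare bench, and do not tip one over. Set everything down gently so that no station gets a hard knock, and leave the orange tube rack where it is.

Things in the scene. Friction and masses are not known exactly. Their poses are not given: they have to be found in the camera images.
- flask: Small conical clear-glass flask, loose, round: 64 mm across at the base, 120 mm tall in all. Straight neck 35 mm across from 68 to 100 mm above the base, then a fixed green rubber stopper 38 mm across from 100 to 120 mm (grip it there). 0.14 to 0.28 kg. Belongs on the tile; starts on the balance or the stirrer. Origin: centre of the underside, z up.
- amber: Brown glass bottle with white paper band and black screw cap, loose, round: body 60 mm across up to 70 mm, shoulder narrowing to a 32 mm neck at 84 mm, cap 36 mm across from 94 to 118 mm above the base (total height 118 mm; grip the cap). 0.18 to 0.37 kg. Belongs in the tray; starts on the balance or the stirrer. Origin: centre of the underside, z up.
- lab_bottle: Clear glass bottle with a wide blue screw cap, loose, round: body 56 mm across up to 59 mm, neck 33 mm across from 72 mm, cap 46 mm across from 80 to 106 mm above the base (total height 106 mm; grip the cap). 0.15 to 0.31 kg. Belongs on the stirrer; starts on the tile or in the tray. Origin: centre of the underside, z up.
- jar: White plastic jar with a red lid, loose, round: body 50 mm across, lid 56 mm across from 60 to 82 mm above the base (total height 82 mm; grip the lid). 0.10 to 0.21 kg. Belongs on the balance; starts on the tile or in the tray. Origin: centre of the underside, z up.
- balance: Small light-grey laboratory balance, fixed: round steel pan 120 mm across, its flat top 50 mm above the bench (rigid). Housing 130 mm square under the pan, with a sloping panel (greenish display, keys) reaching 123 mm from the pan's centre on its -x side. Origin: on the bench (z = 0) under the pan's centre, z up.
- stirrer: Magnetic stirrer, fixed: grey case 130 mm square with a flat white square top plate 124 mm wide (thin grey ring drawn on it), its top 50 mm above the bench; panel with a black knob (top at 52 mm, 87 mm from the centre) and a green switch on its -x side. Origin: on the bench (z = 0) under the plate's centre, z up.
- tile: White glazed tile, fixed, 125 mm square, flat top 6 mm above the bench. Origin: on the bench (z = 0) under its centre, z up.
- tray: Yellow plastic spill tray, fixed, 135 mm square outside, walls 4 mm thick and 22 mm high, inner floor 127 mm square and 6 mm above the bench. Origin: on the bench (z = 0) under its centre, z up.
- cork: Brown cork mat, fixed, 120 mm square, flat top 6 mm above the bench, empty at the start: the free spot for parking. Origin: on the bench (z = 0) under its centre, z up.
- tube_rack: Orange rack with small coloured tubes, loose, 60 by 100 by 44 mm tall, standing in the middle, on the robot's side of the stations: leave it. Origin: centre of the underside, z up.
Mind the look-alikes: they are no part of the job. What is shaped like the jar but pink, purple or turquoise is not meant.

How it is judged:
By the outcome, as a careful person would: the job done as asked, in the order asked, and still so for the second after the job is handed in, with the robot touching nothing.
It also fails if it takes over 147 s, if anything falls off the work surface, if the arm or the gripper's body presses on something with over 40 N, if the wrist force passes 120 N, or if a joint passes its speed limit or range.

## Working session

There is one attempt and no reset: what is moved stays moved. The work goes in short steps, Python scripts to look and compute and a shell command to move; the robot and the scene stay as the last step left them, time stands still between calls to the robot, and variables do not carry over. Pictures are saved under pics/ and viewed, at most 14 in all, crops included, and the job is handed in when it is done.

```bash
mkdir -p pics; cat > h.py <<'E'
import numpy as np, cv2
from station import r, cams
def cap(name, fn):
    s=r.sense(); im=cams.capture(name); cv2.imwrite('pics/'+fn,im[:,:,::-1]); return s,im
def cam(name,s=None):
    c=cams.get_calibration(name); K=np.array(c['camera_matrix'])
    if 'rvec' in c:
        R=cv2.Rodrigues(np.array(c['rvec'],float))[0]; return K,R.T,-R.T@np.array(c['tvec'],float).ravel()
    T=np.array(c['T_tool_cam']); E=np.array(s['ee_rot'])
    return K,E@T[:3,:3],E@T[:3,3]+np.array(s['tcp_pos'])
def ray(u,v,z,C):
    K,R,o=C; d=R@np.linalg.inv(K)@np.array([u,v,1.]); return o+d*(z-o[2])/d[2]
def proj(p,C):
    K,R,o=C; q=K@(R.T@(np.array(p)-o)); return q[:2]/q[2]
E
python3 - <<'E'
from h import *
s,a=cap('scene','s0.png'); _,b=cap('top','t0.png')
print(s['time_s'],np.round(s['ee_rot'],3).tolist())
cv2.imwrite('pics/t0x.png',cv2.resize(b[:,:,::-1],(800,600),interpolation=cv2.INTER_CUBIC))
cv2.imwrite('pics/s0x.png',cv2.resize(a[:,:,::-1],(800,600),interpolation=cv2.INTER_CUBIC))
for n in('scene','top'):
  K,R,o=cam(n);print(n,o,R[:,2],K[0,0])
E
```

```text
0.0 [[-0.898, -0.439, -0.001], [-0.439, 0.898, 0.002], [0.0, 0.002, -1.0]]
scene [ 1.12252595 -1.03752509  0.86992997] [-0.41857171  0.72058464 -0.55277075] 453.137468505676
top [0.44148234 0.01240593 1.33316651] [ 0.08189366 -0.02066978 -0.99642671] 405.25947172417693
```

View pics/t0x.png

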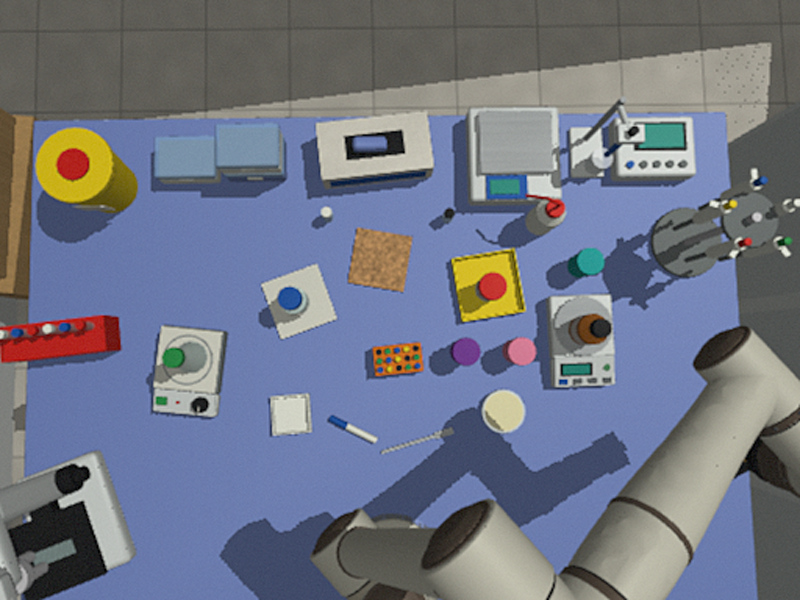

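View pics/s0x.png

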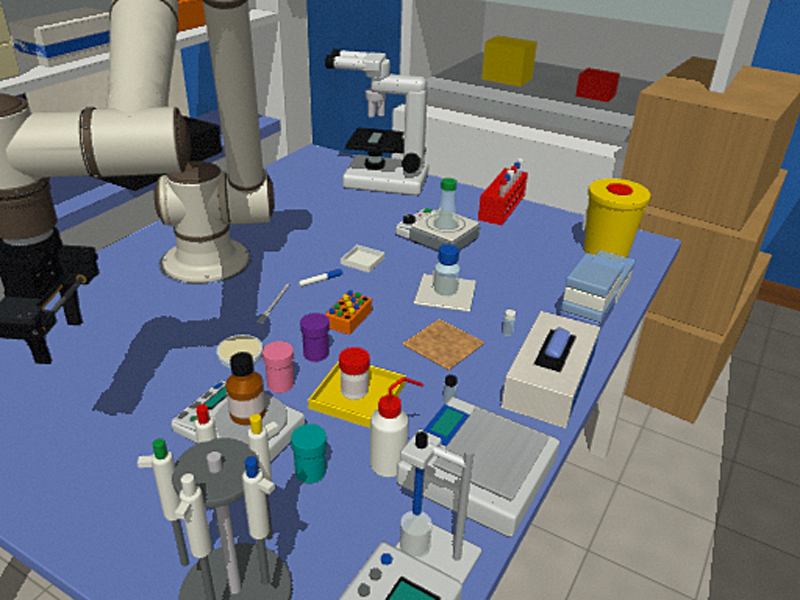

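The top view (800x600 scale) shows the flask on the stirrer, with its green stopper at (174,357). The amber bottle is on the balance with its cap at (599,328), the blue-capped bottle on the tile at (290,298), and the red-lidded jar in the tray at (492,287). The cork mat is empty at (380,259) and the rack is at (398,360).

Jar-shaped candidates are red (492,287), purple (466,351), pink (520,351) and turquoise (588,262). Only the one in the yellow tray has a red lid on a white body, so that is the one meant.

```bash
cat > m.py <<'E'
from h import *
def blob(im,lo,hi,c,rad):  # HSV mask near c -> largest contour
    m=cv2.inRange(cv2.cvtColor(im,cv2.COLOR_RGB2HSV),np.array(lo),np.array(hi))
    k=np.zeros_like(m); cv2.circle(k,tuple(int(x) for x in c),int(rad),255,-1)
    m=cv2.morphologyEx(m&k,cv2.MORPH_OPEN,np.ones((2,2),np.uint8))
    cs=cv2.findContours(m,cv2.RETR_EXTERNAL,cv2.CHAIN_APPROX_NONE)[0]
    return max(cs,key=cv2.contourArea)
def onplane(ct,z,C): return np.array([ray(u,v,z,C)[:2] for u,v in ct.reshape(-1,2)],np.float32)
E
python3 - <<'E'
from m import *
s,b=cap('top','t1.png'); C=cam('top'); q=1.5625
def rep(n,lo,hi,u,v,rad,z):
    ct=blob(b,lo,hi,(u/q,v/q),rad/q); P=onplane(ct,z,C)
    (cx,cy),(w,h),a=cv2.minAreaRect(P*1000); e=cv2.minEnclosingCircle(P*1000)
    print(n,'rect',round(cx),round(cy),round(w),round(h),round(a,1),'circ',np.round(e[0]),round(e[1]*2))
rep('flask',(50,120,60),(75,255,255),174,357,20,.12)
rep('amber cap',(0,0,0),(180,255,55),599,328,18,.118)
rep('blue',(100,170,60),(118,255,255),290,298,20,.106)
rep('red',(0,170,90),(6,255,255),492,287,22,.082)
rep('cork',(5,60,60),(20,255,255),380,259,45,.006)
rep('tray',(22,150,60),(32,255,255),488,287,55,.022)
rep('tile',(0,0,150),(180,50,255),298,300,52,.006)
rep('stir',(0,0,150),(180,40,255),190,358,46,.05)
rep('balhouse',(0,0,110),(180,40,255),582,340,60,.045)
crops=[cv2.resize(b[int(y/q)-40:int(y/q)+40,int(x/q)-50:int(x/q)+50,::-1],(400,300),interpolation=cv2.INTER_CUBIC) for x,y in((492,290),(190,365),(298,300),(582,335))]
cv2.imwrite('pics/c1.png',np.vstack([np.hstack(crops[:2]),np.hstack(crops[2:])]))
E
```

```text
flask rect 432 405 38 32 88.8 circ [432. 405.] 41
amber cap rect 470 -411 40 30 88.8 circ [ 471. -412.] 40
blue rect 542 187 41 40 44.1 circ [541. 186.] 44
red rect 560 -212 47 44 88.9 circ [ 558. -212.] 51
cork rect 628 10 118 118 79.4 circ [628.  10.] 162
tray rect 568 -214 133 134 8.3 circ [ 568. -214.] 182
tile rect 544 181 127 127 19.2 circ [543. 182.] 175
stir rect 415 400 124 147 83.4 circ [423. 401.] 174
balhouse rect 413 -401 127 114 88.8 circ [ 415. -399.] 165
```

View pics/c1.png

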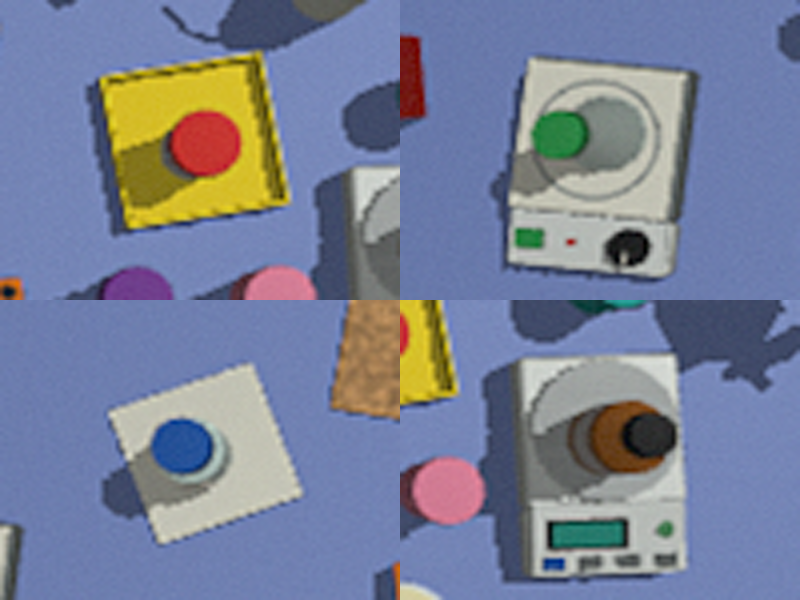

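The crops confirm all four vessels. The jar is the red lid in the yellow tray, at crop (205,143). I'll lift, square the tool with the world axes, and take a wrist view over the tray.

```bash
python3 -m handwheel '[[[0,0,1.085,0,0,-0.02,0.087],[0,0,1.085,0,0,-0.03,0.087],[0,0,1.085,0,0,-0.03,0.087],[0,0,1.085,0,0,-0.02,0.087],[0,0,0,-0.03,0.04,0,0.087],[0,0,0,-0.03,0.04,0,0.087],[0,0,0,-0.03,0.04,0,0.087],[0,0,0,-0.03,0.04,0,0.087],[0,0,0,-0.03,0.04,0,0.087],[0,0,0,-0.03,0.04,0,0.087],[0,0,0,-0.02,0.03,0,0.087],[0,0,0,-0.02,0.03,0,0.087]]]'
python3 -m handwheel '[[[0,0,0,-0.02,0.03,0,0.087],[0,0,0,0,0.02,0,0.087],[0,0,0,0,0,0,0.087],[0,0,0,0,0,0,0.087]]]'
python3 - <<'E'
from h import *
s,im=cap('wrist','w0.png'); print(np.round(s['tcp_pos'],4),np.round(s['ee_rot'],4).tolist(),np.round(cams.get_calibration('wrist')['T_tool_cam'],3).tolist(),cams.get_calibration('wrist')['camera_matrix'])
E
```

```text
time_s: 1.35
tcp_pos: [0.4952, -0.2595, 0.3223]
ee_rot: [[-1.0, -0.001, -0.0], [-0.001, 1.0, 0.0], [0.0, 0.0, -1.0]]
wrist_force: [0.2, -1.1, 0.5]
gripper_width: 1.001
gripper_force: 0.0
time_s: 1.75
tcp_pos: [0.5144, -0.2112, 0.3224]
ee_rot: [[-1.0, -0.001, -0.0], [-0.001, 1.0, -0.0], [0.0, -0.0, -1.0]]
wrist_force: [0.9, -0.4, 0.8]
gripper_width: 0.998
gripper_force: 0.0
[ 0.5144 -0.2112  0.3224] [[-1.0, -0.0012, -0.0004], [-0.0012, 1.0, -0.0001], [0.0004, -0.0001, -1.0]] [[0.0, -0.963, -0.27, 0.075], [1.0, 0.0, 0.0, 0.0], [-0.0, -0.27, 0.963, -0.162], [0.0, 0.0, 0.0, 1.0]] [[345.47908302   0.         256.46009913]
 [  0.         345.47908302 192.06312713]
 [  0.           0.           1.        ]]
```

View pics/w0.png

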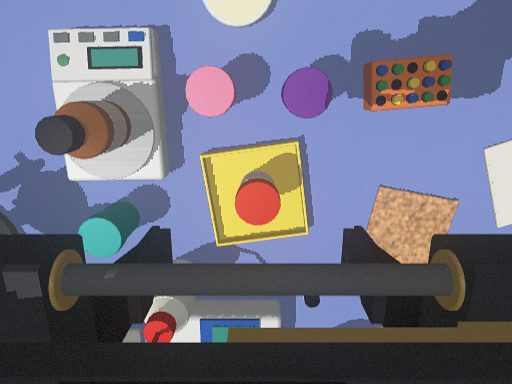

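The wrist view shows the red lid at (258,203), the tray around (255,192), the pan around (105,131) with the amber cap at (60,134), and part of the cork at (413,222). I'll measure the lid, tray and cork from here.

```bash
cat >> m.py <<'E'
def rep(n,im,C,lo,hi,u,v,rad,z):
    ct=blob(im,lo,hi,(u,v),rad); P=onplane(ct,z,C)*1000
    (cx,cy),(w,h),a=cv2.minAreaRect(P); e=cv2.fitEllipse(P)
    print(n,'rect',np.round((cx,cy,w,h,a),1),'ell',np.round(e[0],1),np.round(e[1],1))
def pan(im,C,c0,rad,z,tol=.004):  # radial edges about world guess c0, robust circle of known radius
    from scipy.optimize import least_squares
    g=cv2.GaussianBlur(cv2.cvtColor(im,cv2.COLOR_RGB2GRAY),(3,3),0).astype(float); P=[]
    rr=np.arange(rad-.012,rad+.012,.0005)
    for t in np.radians(np.arange(0,360,2)):
        q=[c0+d*np.array([np.cos(t),np.sin(t)]) for d in rr]
        uv=np.array([proj([*p,z],C) for p in q],np.float32)
        if uv.min()<0 or (uv>=[511,383]).any(): continue
        l=cv2.remap(g.astype(np.float32),uv[:,0],uv[:,1],cv2.INTER_LINEAR).ravel()
        d=np.abs(l[4:]-l[:-4]); i=d.argmax()
        if d[i]>8: P.append(q[i+2])
    P=np.array(P); f=lambda c:np.hypot(*(P-c).T)-rad
    s=least_squares(f,c0,loss='cauchy',f_scale=.0007); e=f(s.x)
    print('pan',np.round(s.x*1000,1),'inliers',(abs(e)<.0015).sum(),'of',len(P))
R_=((0,170,90),(6,255,255));Y_=((22,120,60),(32,255,255));B_=((100,170,60),(118,255,255));G_=((50,120,60),(75,255,255));K_=((0,0,0),(180,255,55));CK=((5,60,60),(20,255,255));W_=((0,0,150),(180,50,255))
E
python3 - <<'E'
from m import *
s=r.sense(); im=cv2.imread('pics/w0.png')[:,:,::-1]; C=cam('wrist',s)
rep('red',im,C,*R_,258,203,32,.088)
rep('tray',im,C,*Y_,255,192,75,.022)
c=np.array(ray(105,131,.05,C)[:2]); print(c); pan(im,C,c,.06,.05)
for n,u,v,z in(('wash',160,330,.15),('teal',102,236,.082),('corkTL',380,186,.006),('corkTR',458,199,.006)):print(n,ray(u,v,z,C)[:2])
E
```

```text
red rect [ 565.7 -208.1   50.7   53.1   89.2] ell [ 566.2 -207.6] [49.3 52.8]
tray rect [ 574.3 -211.2  136.1  133.8    8.2] ell [ 574.3 -211.2] [156.7 158. ]
[ 0.48216791 -0.39963951]
pan [ 483.7 -398.2] inliers 68 of 164
wash [ 0.69504057 -0.32026136]
teal [ 0.60928757 -0.40484153]
corkTL [ 0.56417491 -0.03445663]
corkTR [0.58354753 0.08020347]
```

```bash
python3 -m handwheel '[[[0,0,0,-0.02,0.001,0.03,0.087],[0,0,0,-0.02,0.001,0.04,0.087],[0,0,0,-0.008,0,0.04,0.087],[0,0,0,0,0,0.022,0.087],[0,0,0,0,0,0,0.087],[0,0,0,0,0,0,0.087]]]'
python3 - <<'E'
from m import *
s,im=cap('wrist','w1.png'); C=cam('wrist',s)
rep('red',im,C,*R_,258,203,60,.088)
rep('tray',im,C,*Y_,255,192,150,.022)
E
```

```text
time_s: 2.4
tcp_pos: [0.5626, -0.2106, 0.1912]
ee_rot: [[-1.0, 0.001, 0.0], [0.001, 1.0, -0.001], [-0.0, -0.001, -1.0]]
wrist_force: [-0.3, 0.4, 1.6]
gripper_width: 0.999
gripper_force: 0.0
red rect [ 565.2 -209.    53.    53.2   90. ] ell [ 565.9 -209. ] [52.2 53.7]
tray rect [ 574.9 -211.   134.7  133.9    8.3] ell [ 574.7 -211.1] [157.1 157.5]
```

View pics/w1.png

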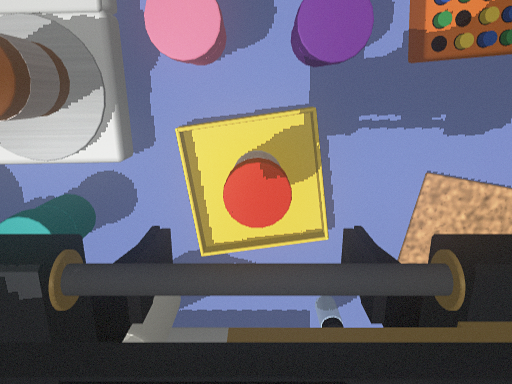

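The lid at (258,193) and tray centre near (252,180) agree at both heights. The jar is at (0.5656,-0.209) and the tray centre at (0.575,-0.211). Next I'll go down and grip the lid.

```bash
python3 -m handwheel '[[[0,0,0,-0.003,0.002,0.03,0.087],[0,0,0,0,0,0.04,0.087],[0,0,0,0,0,0.03,0.087],[0,0,0,0,0,0.02,0.087],[0,0,0,0,0,0.013,0.087],[0,0,0,0,0,0,0.087]]]'
python3 -m handwheel '[[[0,0,0,0,0,0,0.05],[0,0,0,0,0,0,0.05],[0,0,0,0,0,0,0.045],[0,0,0,0,0,0,0.045],[0,0,0,0,0,0,0.045],[0,0,0,0,0,0,0.045],[0,0,0,0,0,0,0.045],[0,0,0,0,0,0,0.045]]]'
```

```text
time_s: 3.05
tcp_pos: [0.5654, -0.2076, 0.0574]
ee_rot: [[-1.0, -0.0, -0.0], [-0.0, 1.0, 0.0], [0.0, 0.0, -1.0]]
wrist_force: [0.5, -0.5, -0.3]
gripper_width: 1.0
gripper_force: 0.0
time_s: 3.85
tcp_pos: [0.566, -0.2076, 0.0582]
ee_rot: [[-1.0, -0.001, 0.001], [-0.001, 1.0, -0.001], [-0.001, -0.001, -1.0]]
wrist_force: [0.7, -0.9, 3.9]
gripper_width: 0.636
gripper_force: 29.9
```

```bash
python3 -m handwheel '[[[0,0,0,0,0,-0.01,0.045],[0,0,0,0,0,-0.03,0.045],[0,0,0,0,0,-0.04,0.045],[0,0,0,-0.01,0.02,-0.02,0.045],[0,0,0,-0.012,0.04,0,0.045],[0,0,0,-0.012,0.04,0,0.045],[0,0,0,-0.012,0.04,0,0.045],[0,0,0,-0.012,0.04,0,0.045],[0,0,0,-0.009,0.03,0,0.045],[0,0,0,0,0.01,0.02,0.045],[0,0,0,0,0,0.03,0.045],[0,0,0,0,0,0.02,0.045]]]'
python3 -m handwheel '[[[0,0,0,0,0,0.015,0.045],[0,0,0,0,0,0.008,0.045],[0,0,0,0,0,0.002,0.045],[0,0,0,0,0,0.001,0.045],[0,0,0,0,0,0.001,0.045],[0,0,0,0,0,0,0.045],[0,0,0,0,0,0,0.045]]]'
```

```text
time_s: 5.05
tcp_pos: [0.6306, 0.0136, 0.0852]
ee_rot: [[-1.0, -0.001, -0.004], [-0.001, 1.0, 0.0], [0.004, 0.0, -1.0]]
wrist_force: [-0.7, -0.4, -1.7]
gripper_width: 0.634
gripper_force: 30.0
time_s: 5.75
tcp_pos: [0.6327, 0.0127, 0.0612]
ee_rot: [[-1.0, -0.0, 0.001], [-0.0, 1.0, 0.0], [-0.001, 0.0, -1.0]]
wrist_force: [0.3, -0.4, -1.5]
gripper_width: 0.634
gripper_force: 30.0
```

```bash
python3 -m handwheel '[[[0,0,0,0,0,0.0005,0.045],[0,0,0,0,0,0.0005,0.045],[0,0,0,0,0,0.0005,0.045],[0,0,0,0,0,0.0005,0.045],[0,0,0,0,0,0.0005,0.045],[0,0,0,0,0,0,0.045],[0,0,0,0,0,0,0.045]]]'
```

```text
time_s: 6.45
tcp_pos: [0.6326, 0.0127, 0.0583]
ee_rot: [[-1.0, -0.0, 0.0], [-0.0, 1.0, -0.0], [-0.0, -0.0, -1.0]]
wrist_force: [0.3, -0.1, 0.9]
gripper_width: 0.633
gripper_force: 29.9
```

```bash
python3 -m handwheel '[[[0,0,0,0,0,0,0.087],[0,0,0,0,0,0,0.087],[0,0,0,0,0,0,0.087],[0,0,0,0,0,0,0.087],[0,0,0,0,0,0,0.087],[0,0,0,0,0,-0.02,0.087],[0,0,0,0,0,-0.04,0.087],[0,0,0,0,0,-0.05,0.087],[0,0,0,0,0,-0.05,0.087],[0,0,0,0,0,-0.042,0.087],[0,0,0,0.016,-0.04,-0.02,0.087],[0,0,0,0.016,-0.042,0,0.087]]]'
python3 -m handwheel '[[[0,0,0,0.016,-0.042,0,0.087],[0,0,0,0.016,-0.042,0,0.087],[0,0,0,0.016,-0.042,0,0.087],[0,0,0,0.016,-0.042,0,0.087],[0,0,0,0.016,-0.042,0,0.087],[0,0,0,0.016,-0.042,0,0.087],[0,0,0,0.016,-0.042,0,0.087],[0,0,0,0.014,-0.042,0,0.087],[0,0,0,0,0,0,0.087],[0,0,0,0,0,0,0.087]]]'
python3 - <<'E'
from m import *
s,im=cap('wrist','w2.png'); C=cam('wrist',s)
rep('amb',im,C,*K_,258,190,45,.168)
pan(im,C,np.array([.4837,-.3982]),.06,.05)
print(proj([.4837,-.3982,.05],C))
E
```

```text
time_s: 7.65
tcp_pos: [0.602, -0.0693, 0.2846]
ee_rot: [[-1.0, -0.003, 0.009], [-0.003, 1.0, 0.0], [-0.009, 0.0, -1.0]]
wrist_force: [0.7, -0.7, 0.4]
gripper_width: 0.997
gripper_force: 0.0
time_s: 8.65
tcp_pos: [0.4738, -0.4062, 0.2796]
ee_rot: [[-1.0, 0.002, -0.001], [0.002, 1.0, 0.001], [0.001, 0.001, -1.0]]
wrist_force: [-0.1, -0.6, 0.0]
gripper_width: 0.998
gripper_force: 0.0Traceback (most recent call last):
  File "<stdin>", line 3, in <module>
  File "m.py", line 10, in rep
    ct=blob(im,lo,hi,(u,v),rad); P=onplane(ct,z,C)*1000
  File "m.py", line 7, in blob
    return max(cs,key=cv2.contourArea)
ValueError: max() iterable argument is empty
```

View pics/w2.png

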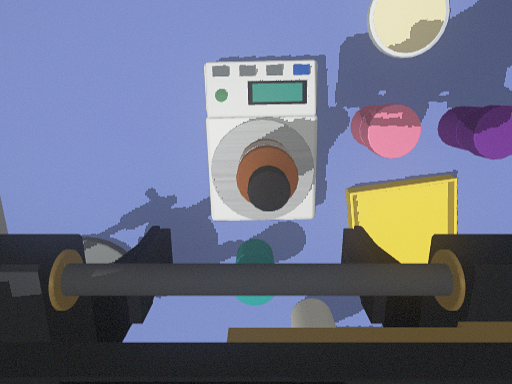

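The amber cap is at (269,188) on the pan at about (263,168), and the empty tray is at (403,215). The cap is dark grey, so I'll loosen the mask.

```bash
sed -i 's/^R_=/R_=/; s/K_=((0,0,0),(180,255,55))/K_=((0,0,0),(180,90,95))/' m.py; cat > a.py <<'E'
from m import *
s=r.sense(); im=cv2.imread('pics/w2.png')[:,:,::-1]; C=cam('wrist',s)
hs=cv2.cvtColor(im,cv2.COLOR_RGB2HSV); print(hs[188,269],hs[205,269],hs[170,260])
rep('amb',im,C,*K_,269,188,32,.168)
pan(im,C,np.array([.4837,-.3982]),.06,.05); print(proj([.4837,-.3982,.05],C))
E
python3 a.py
```

```text
[120   4  63] [140  12  64] [150   4  60]
amb rect [ 473.8 -393.6   34.6   37.4   90. ] ell [ 474.  -394.1] [34.5 38.2]
pan [ 483.6 -398. ] inliers 69 of 180
[262.08057633 170.90409283]
```

```bash
python3 -m handwheel '[[[0,0,0,0,0.006,0.03,0.087],[0,0,0,0,0.006,0.04,0.087],[0,0,0,0,0,0.04,0.087],[0,0,0,0,0,0.02,0.087],[0,0,0,0,0,0.013,0.087],[0,0,0,0,0,0,0.087]]]'
python3 -m handwheel '[[[0,0,0,0,0,0,0.025],[0,0,0,0,0,0,0.025],[0,0,0,0,0,0,0.025],[0,0,0,0,0,0,0.025],[0,0,0,0,0,0,0.025],[0,0,0,0,0,0,0.025],[0,0,0,0,0,0,0.025],[0,0,0,0,0,0,0.025],[0,0,0,0,0,0,0.025],[0,0,0,0,0,0,0.025]]]'
```

```text
time_s: 9.3
tcp_pos: [0.4744, -0.392, 0.1356]
ee_rot: [[-1.0, -0.002, -0.003], [-0.002, 1.0, 0.002], [0.003, 0.002, -1.0]]
wrist_force: [-0.2, 0.5, 0.1]
gripper_width: 1.001
gripper_force: 0.0
time_s: 10.3
tcp_pos: [0.4746, -0.3937, 0.1372]
ee_rot: [[-1.0, -0.0, 0.0], [-0.0, 1.0, -0.001], [-0.0, -0.001, -1.0]]
wrist_force: [0.1, -1.4, 0.5]
gripper_width: 0.407
gripper_force: 30.0
```

```bash
python3 -m handwheel '[[[0,0,0,0,0,-0.005,0.025],[0,0,0,0,0,-0.02,0.025],[0,0,0,0,0,-0.03,0.025],[0,0,0,0,0,-0.03,0.025],[0,0,0,-0.01,0.018,-0.015,0.025],[0,0,0,-0.02,0.036,0,0.025],[0,0,0,-0.02,0.036,0,0.025],[0,0,0,-0.02,0.036,0,0.025],[0,0,0,-0.02,0.036,0,0.025],[0,0,0,-0.01,0.021,0,0.025],[0,0,0,0,0,0,0.025],[0,0,0,0,0,0,0.025]]]'
python3 -m handwheel '[[[0,0,0,0,0,0.02,0.025],[0,0,0,0,0,0.03,0.025],[0,0,0,0,0,0.03,0.025],[0,0,0,0,0,0.03,0.025],[0,0,0,0,0,0.015,0.025],[0,0,0,0,0,0.008,0.025],[0,0,0,0,0,0.003,0.025],[0,0,0,0,0,0.001,0.025],[0,0,0,0,0,0,0.025],[0,0,0,0,0,0,0.025],[0,0,0,0,0,0,0.025]]]'
```

```text
time_s: 11.5
tcp_pos: [0.5741, -0.2096, 0.2365]
ee_rot: [[-1.0, -0.001, -0.002], [-0.001, 1.0, 0.001], [0.002, 0.001, -1.0]]
wrist_force: [-0.2, 0.2, -2.9]
gripper_width: 0.401
gripper_force: 30.0
time_s: 12.6
tcp_pos: [0.5748, -0.2104, 0.1009]
ee_rot: [[-1.0, -0.0, 0.001], [-0.0, 1.0, -0.0], [-0.001, -0.0, -1.0]]
wrist_force: [0.3, -0.6, -2.2]
gripper_width: 0.403
gripper_force: 30.0
```

```bash
python3 -m handwheel '[[[0,0,0,0,0,0.003,0.025],[0,0,0,0,0,0.001,0.025],[0,0,0,0,0,0.001,0.025],[0,0,0,0,0,0.0005,0.025],[0,0,0,0,0,0.0005,0.025],[0,0,0,0,0,0.0005,0.025],[0,0,0,0,0,0.0005,0.025],[0,0,0,0,0,0,0.025],[0,0,0,0,0,0,0.025]]]'
python3 -m handwheel '[[[0,0,0,0,0,0.0003,0.025],[0,0,0,0,0,0.0003,0.025],[0,0,0,0,0,0,0.025],[0,0,0,0,0,0,0.025]]]'
```

```text
time_s: 13.5
tcp_pos: [0.5746, -0.2104, 0.0932]
ee_rot: [[-1.0, -0.0, 0.0], [-0.0, 1.0, -0.0], [-0.0, -0.0, -1.0]]
wrist_force: [-1.4, -0.8, -1.4]
gripper_width: 0.407
gripper_force: 30.0
time_s: 13.9
tcp_pos: [0.5749, -0.2105, 0.0931]
ee_rot: [[-1.0, -0.001, 0.001], [-0.001, 1.0, -0.0], [-0.001, -0.0, -1.0]]
wrist_force: [-1.3, 0.3, 2.9]
gripper_width: 0.406
gripper_force: 29.9
```

```bash
python3 -m handwheel '[[[0,0,0,0,0,0,0.087],[0,0,0,0,0,0,0.087],[0,0,0,0,0,0,0.087],[0,0,0,0,0,0,0.087],[0,0,0,0,0,0,0.087],[0,0,0,0,0,0,0.087],[0,0,0,0,0,-0.02,0.087],[0,0,0,0,0,-0.04,0.087],[0,0,0,0,0,-0.04,0.087],[0,0,0,0,0,-0.04,0.087],[0,0,0,0,0,0,0.087],[0,0,0,0,0,0,0.087]]]'
python3 - <<'E'
from m import *
s,im=cap('wrist','w3.png'); C=cam('wrist',s)
u,v=proj([.575,-.211,.124],C); print(u,v)
rep('amb',im,C,*K_,u,v,45,.124)
rep('tray',im,C,*Y_,255,192,150,.022)
E
```

```text
time_s: 15.1
tcp_pos: [0.5747, -0.2102, 0.2336]
ee_rot: [[-1.0, -0.0, 0.003], [-0.0, 1.0, 0.0], [-0.003, 0.0, -1.0]]
wrist_force: [-0.0, 1.0, -0.2]
gripper_width: 1.001
gripper_force: 0.0
254.87897746165848 190.62091689922647
amb rect [ 577.7 -212.5   34.5   28.4   68.3] ell [ 577.8 -212.2] [26.3 36.2]
tray rect [ 575.2 -210.8  134.3  133.9    8.3] ell [ 574.9 -210.9] [157.  157.3]
```

View pics/w3.png

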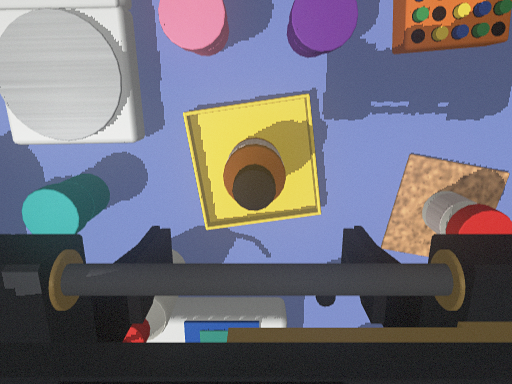

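Amber stands centred in the tray, with its cap at (254,187) and the tray centre at about (252,165) at rim height. The pan is empty and the jar is on the cork. I'll fetch the jar.

```bash
python3 -m handwheel '[[[0,0,0,-0.008,0.03,0,0.087],[0,0,0,-0.01,0.04,0,0.087],[0,0,0,-0.01,0.04,0,0.087],[0,0,0,-0.01,0.04,0,0.087],[0,0,0,-0.01,0.04,0,0.087],[0,0,0,-0.01,0.033,0.03,0.087],[0,0,0,0,0,0.04,0.087],[0,0,0,0,0,0.04,0.087],[0,0,0,0,0,0.04,0.087],[0,0,0,0,0,0.015,0.087],[0,0,0,0,0,0.01,0.087],[0,0,0,0,0,0,0.087]]]'
python3 -m handwheel '[[[0,0,0,0,0,0,0.045],[0,0,0,0,0,0,0.045],[0,0,0,0,0,0,0.045],[0,0,0,0,0,0,0.045],[0,0,0,0,0,0,0.045],[0,0,0,0,0,0,0.045],[0,0,0,0,0,0,0.045],[0,0,0,0,0,0,0.045],[0,0,0,0,0,0,0.045]]]'
```

```text
time_s: 16.35
tcp_pos: [0.6309, 0.0123, 0.055]
ee_rot: [[-1.0, -0.0, -0.005], [-0.0, 1.0, -0.001], [0.005, -0.001, -1.0]]
wrist_force: [0.5, -0.3, 0.4]
gripper_width: 0.999
gripper_force: 0.0
time_s: 17.25
tcp_pos: [0.6328, 0.0125, 0.0581]
ee_rot: [[-1.0, -0.001, 0.001], [-0.001, 1.0, -0.0], [-0.001, -0.0, -1.0]]
wrist_force: [-0.5, -2.1, 4.7]
gripper_width: 0.638
gripper_force: 29.9
```

```bash
python3 -m handwheel '[[[0,0,0,0,0,-0.01,0.045],[0,0,0,0,0,-0.03,0.045],[0,0,0,0,0,-0.04,0.045],[0,0,0,0,0,-0.04,0.045],[0,0,0,0,0,-0.03,0.045],[0,0,0,0.008,-0.02,0,0.045],[0,0,0,0.014,-0.04,0,0.045],[0,0,0,0.014,-0.04,0,0.045],[0,0,0,0.014,-0.04,0,0.045],[0,0,0,0.014,-0.04,0,0.045],[0,0,0,0.014,-0.04,0,0.045],[0,0,0,0.014,-0.04,0,0.045]]]'
python3 -m handwheel '[[[0,0,0,0.014,-0.04,0,0.045],[0,0,0,0.014,-0.04,0,0.045],[0,0,0,0.014,-0.04,0,0.045],[0,0,0,0.0148,-0.03,0,0.045],[0,0,0,0,0,0,0.045],[0,0,0,0,0,0.02,0.045],[0,0,0,0,0,0.03,0.045],[0,0,0,0,0,0.025,0.045],[0,0,0,0,0,0.015,0.045],[0,0,0,0,0,0.006,0.045],[0,0,0,0,0,0,0.045],[0,0,0,0,0,0,0.045]]]'
```

```text
time_s: 18.45
tcp_pos: [0.5383, -0.2485, 0.2058]
ee_rot: [[-1.0, 0.0, -0.003], [0.0, 1.0, 0.002], [0.003, 0.002, -1.0]]
wrist_force: [1.1, 0.1, -1.0]
gripper_width: 0.635
gripper_force: 30.0
time_s: 19.65
tcp_pos: [0.4841, -0.3974, 0.1121]
ee_rot: [[-1.0, -0.001, 0.001], [-0.001, 1.0, -0.001], [-0.001, -0.001, -1.0]]
wrist_force: [1.1, 0.1, -2.1]
gripper_width: 0.631
gripper_force: 30.0
```

```bash
python3 -m handwheel '[[[0,0,0,0,0,0.003,0.045],[0,0,0,0,0,0.003,0.045],[0,0,0,0,0,0.001,0.045],[0,0,0,0,0,0.001,0.045],[0,0,0,0,0,0.0005,0.045],[0,0,0,0,0,0.0005,0.045],[0,0,0,0,0,0.0005,0.045],[0,0,0,0,0,0.0005,0.045],[0,0,0,0,0,0,0.045],[0,0,0,0,0,0,0.045]]]'
```

```text
time_s: 20.65
tcp_pos: [0.484, -0.3975, 0.1022]
ee_rot: [[-1.0, -0.001, 0.001], [-0.001, 1.0, -0.001], [-0.001, -0.001, -1.0]]
wrist_force: [-0.3, 0.1, 4.0]
gripper_width: 0.637
gripper_force: 29.9
```

Contact is at 4 N. I'll release, rise and check the jar against the pan.

```bash
python3 -m handwheel '[[[0,0,0,0,0,0,0.087],[0,0,0,0,0,0,0.087],[0,0,0,0,0,0,0.087],[0,0,0,0,0,0,0.087],[0,0,0,0,0,0,0.087],[0,0,0,0,0,-0.02,0.087],[0,0,0,0,0,-0.04,0.087],[0,0,0,0,0,-0.04,0.087],[0,0,0,0,0,-0.04,0.087],[0,0,0,0,0,-0.04,0.087],[0,0,0,0,0,0,0.087],[0,0,0,0,0,0,0.087]]]'
python3 - <<'E'
from m import *
s,im=cap('wrist','w4.png'); C=cam('wrist',s)
u,v=proj([.484,-.398,.132],C); print(u,v)
rep('red',im,C,*R_,u,v,50,.132)
pan(im,C,np.array([.4837,-.3982]),.06,.05)
E
```

```text
time_s: 21.85
tcp_pos: [0.484, -0.3973, 0.2825]
ee_rot: [[-1.0, -0.0, 0.003], [-0.0, 1.0, -0.001], [-0.003, -0.001, -1.0]]
wrist_force: [-0.3, 0.6, -0.9]
gripper_width: 0.999
gripper_force: 0.0
255.3234096726617 178.5930265756671Traceback (most recent call last):
  File "<stdin>", line 4, in <module>
  File "m.py", line 10, in rep
    ct=blob(im,lo,hi,(u,v),rad); P=onplane(ct,z,C)*1000
  File "m.py", line 7, in blob
    return max(cs,key=cv2.contourArea)
ValueError: max() iterable argument is empty
```

View pics/w4.png

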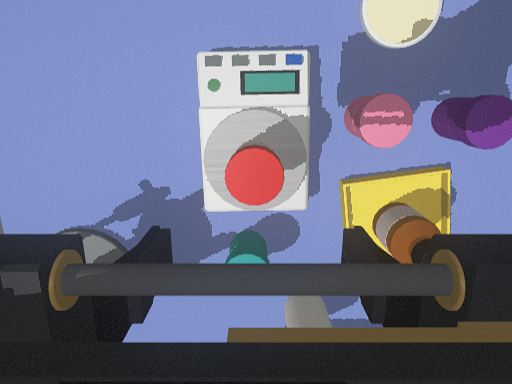

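The jar is on the pan at (254,176), within about 1-2 mm of the predicted (255,179). Next is the tile and the blue-capped bottle.

```bash
python3 -m handwheel '[[[0,0,0,-0.004,0.02,0,0.087],[0,0,0,-0.004,0.045,0,0.087],[0,0,0,-0.004,0.045,0,0.087],[0,0,0,-0.004,0.045,0,0.087],[0,0,0,-0.004,0.045,0,0.087],[0,0,0,-0.004,0.045,0,0.087],[0,0,0,-0.004,0.045,0,0.087],[0,0,0,-0.004,0.045,0,0.087],[0,0,0,-0.004,0.045,0,0.087],[0,0,0,-0.004,0.045,0,0.087],[0,0,0,-0.004,0.045,0,0.087],[0,0,0,-0.005,0.045,0,0.087]]]'
python3 -m handwheel '[[[0,0,0,-0.006,0.045,0.02,0.087],[0,0,0,-0.006,0.024,0.03,0.087],[0,0,0,0,0,0,0.087],[0,0,0,0,0,0,0.087]]]'
python3 - <<'E'
from m import *
s,im=cap('wrist','w5.png'); C=cam('wrist',s); print(np.round(s['tcp_pos'],4))
u,v=proj([.548,.189,.112],C); print(u,v)
rep('blue',im,C,(100,150,60),(122,255,255),u,v,55,.112)
rep('tile',im,C,*W_,*proj([.55,.184,.006],C),105,.006)
E
```

```text
time_s: 23.1
tcp_pos: [0.5315, 0.1192, 0.2797]
ee_rot: [[-1.0, -0.0, -0.003], [-0.0, 1.0, -0.001], [0.003, -0.001, -1.0]]
wrist_force: [0.2, -0.5, 0.7]
gripper_width: 1.003
gripper_force: 0.0
time_s: 23.5
tcp_pos: [0.5437, 0.1863, 0.2294]
ee_rot: [[-1.0, -0.001, -0.004], [-0.001, 1.0, -0.003], [0.004, -0.003, -1.0]]
wrist_force: [0.8, -0.0, -0.6]
gripper_width: 1.002
gripper_force: 0.0
[0.5437 0.1863 0.2294]
259.51589054623577 193.62977600990783
blue rect [561.3 201.1   9.8  24.3  49.3] ell [559.6 201.7] [ 9.7 22.3]
tile rect [549.6 186.5 124.9 123.9  19.3] ell [552.9 184.4] [140.6 143. ]
```

View pics/w5.png

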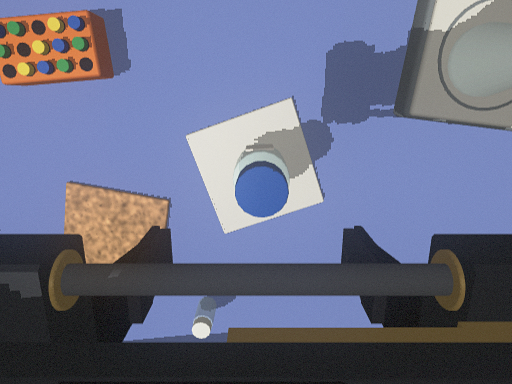

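```bash
python3 - <<'E'
from m import *
s=r.sense(); im=cv2.imread('pics/w5.png')[:,:,::-1]; C=cam('wrist',s)
hs=cv2.cvtColor(im,cv2.COLOR_RGB2HSV); print(hs[180,262],hs[195,262],hs[210,262],hs[300,260+60])
rep('blue',im,C,(100,170,60),(125,255,255),262,189,40,.112)
im=cv2.imread('pics/w4.png')[:,:,::-1]
print(cv2.cvtColor(im,cv2.COLOR_RGB2HSV)[176,254])
E
```

```text
[110 145 174] [111 148 176] [110 152 173] [114  93 191]Traceback (most recent call last):
  File "<stdin>", line 4, in <module>
  File "m.py", line 10, in rep
    ct=blob(im,lo,hi,(u,v),rad); P=onplane(ct,z,C)*1000
  File "m.py", line 7, in blob
    return max(cs,key=cv2.contourArea)
ValueError: max() iterable argument is empty
```

```bash
sed -i 's/B_=((100,170,60)/B_=((100,122,60)/; s/R_=((0,170,90)/R_=((0,140,90)/' m.py; python3 - <<'E'
from m import *
s=r.sense(); im=cv2.imread('pics/w5.png')[:,:,::-1]; C=cam('wrist',s)
rep('blue',im,C,(100,122,60),(125,255,255),262,189,40,.112)
s['tcp_pos']=[.484,-.3973,.2825];C=cam('wrist',s)
im=cv2.imread('pics/w4.png')[:,:,::-1]
print(cv2.cvtColor(im,cv2.COLOR_RGB2HSV)[176,254])
rep('red',im,C,*R_,254,176,50,.132)
pan(im,C,np.array([.4837,-.3982]),.06,.05)
E
```

```text
blue rect [548.6 191.2  43.7  44.1  19.2] ell [548.6 191.1] [43.1 43.9]
[  0 165 223]
red rect [ 4.825e+02 -3.984e+02  5.330e+01  5.400e+01  1.000e-01] ell [ 482.3 -398.4] [52.8 53.2]
pan [ 481.8 -398.5] inliers 61 of 180
```

```bash
python3 -m handwheel '[[[0,0,0,-0.005,0.005,0.03,0.087],[0,0,0,0,0,0.04,0.087],[0,0,0,0,0,0.04,0.087],[0,0,0,0,0,0.025,0.087],[0,0,0,0,0,0.014,0.087],[0,0,0,0,0,0,0.087],[0,0,0,0,0,0,0.087]]]'
python3 -m handwheel '[[[0,0,0,0,0,0,0.035],[0,0,0,0,0,0,0.035],[0,0,0,0,0,0,0.035],[0,0,0,0,0,0,0.035],[0,0,0,0,0,0,0.035],[0,0,0,0,0,0,0.035],[0,0,0,0,0,0,0.035],[0,0,0,0,0,0,0.035],[0,0,0,0,0,0,0.035]]]'
```

```text
time_s: 24.25
tcp_pos: [0.5505, 0.1911, 0.0839]
ee_rot: [[-1.0, 0.001, 0.002], [0.001, 1.0, 0.001], [-0.002, 0.001, -1.0]]
wrist_force: [0.9, 1.0, 1.3]
gripper_width: 0.999
gripper_force: 0.0
time_s: 25.15
tcp_pos: [0.5495, 0.1916, 0.0825]
ee_rot: [[-1.0, -0.0, -0.0], [-0.0, 1.0, -0.0], [0.0, -0.0, -1.0]]
wrist_force: [0.3, -0.4, 1.5]
gripper_width: 0.52
gripper_force: 30.0
```

```bash
python3 -m handwheel '[[[0,0,0,0,0,-0.01,0.035],[0,0,0,0,0,-0.03,0.035],[0,0,0,0,0,-0.04,0.035],[0,0,0,-0.01,-0.019,0,0.035],[0,0,0,-0.02,-0.04,0,0.035],[0,0,0,-0.02,-0.04,0,0.035],[0,0,0,-0.02,-0.04,0,0.035],[0,0,0,-0.013,-0.04,0,0.035],[0,0,0,0,0,0.01,0.035],[0,0,0,0,0,0.03,0.035],[0,0,0,0,0,0.02,0.035],[0,0,0,0,0,0.01,0.035]]]'
python3 -m handwheel '[[[0,0,0,0,0,0.005,0.035],[0,0,0,0,0,0,0.035],[0,0,0,0,0,0,0.035]]]'
```

```text
time_s: 26.35
tcp_pos: [0.6309, 0.0127, 0.0902]
ee_rot: [[-1.0, 0.0, -0.004], [0.0, 1.0, -0.0], [0.004, -0.0, -1.0]]
wrist_force: [0.2, 0.2, -0.8]
gripper_width: 0.519
gripper_force: 30.0
time_s: 26.65
tcp_pos: [0.6334, 0.0131, 0.0886]
ee_rot: [[-1.0, -0.001, 0.002], [-0.001, 1.0, 0.0], [-0.002, 0.0, -1.0]]
wrist_force: [0.4, -0.3, -1.9]
gripper_width: 0.517
gripper_force: 30.0
```

```bash
python3 -m handwheel '[[[0,0,0,0,0,0.002,0.035],[0,0,0,0,0,0.001,0.035],[0,0,0,0,0,0.001,0.035],[0,0,0,0,0,0.0005,0.035],[0,0,0,0,0,0.0005,0.035],[0,0,0,0,0,0.0005,0.035],[0,0,0,0,0,0.0005,0.035],[0,0,0,0,0,0,0.035],[0,0,0,0,0,0,0.035]]]'
```

```text
time_s: 27.55
tcp_pos: [0.6331, 0.0126, 0.0824]
ee_rot: [[-1.0, -0.001, 0.001], [-0.001, 1.0, -0.0], [-0.001, -0.0, -1.0]]
wrist_force: [-0.9, 0.1, 4.4]
gripper_width: 0.519
gripper_force: 29.9
```

```bash
python3 -m handwheel '[[[0,0,0,0,0,0,0.087],[0,0,0,0,0,0,0.087],[0,0,0,0,0,0,0.087],[0,0,0,0,0,0,0.087],[0,0,0,0,0,0,0.087],[0,0,0,0,0,-0.02,0.087],[0,0,0,0,0,-0.04,0.087],[0,0,0,0,0,-0.045,0.087],[0,0,0,0,0,-0.045,0.087],[0,0,0,0,0,-0.04,0.087],[0,0,0,0.01,0.02,-0.008,0.087],[0,0,0,0.021,0.04,0,0.087]]]'
python3 -m handwheel '[[[0,0,0,0.021,0.04,0,0.087],[0,0,0,0.021,0.04,0,0.087],[0,0,0,0.021,0.04,0,0.087],[0,0,0,0.021,0.04,0,0.087],[0,0,0,0.021,0.04,0,0.087],[0,0,0,0.021,0.04,0,0.087],[0,0,0,0.021,0.04,0,0.087],[0,0,0,0.021,0.04,0,0.087],[0,0,0,0.02,0.02,0,0.087],[0,0,0,0,0,0,0.087],[0,0,0,0,0,0,0.087]]]'
python3 - <<'E'
from m import *
s,im=cap('wrist','w6.png'); C=cam('wrist',s)
u,v=proj([.43,.40,.17],C); print(u,v)
rep('stopper',im,C,*G_,u,v,45,.17)
rep('plate',im,C,(0,0,130),(180,50,255),*proj([.43,.40,.05],C),110,.05)
E
```

```text
time_s: 28.75
tcp_pos: [0.603, 0.0719, 0.2818]
ee_rot: [[-1.0, 0.004, 0.005], [0.004, 1.0, 0.001], [-0.005, 0.001, -1.0]]
wrist_force: [1.1, 0.5, -0.1]
gripper_width: 0.999
gripper_force: 0.0
time_s: 29.85
tcp_pos: [0.413, 0.4129, 0.2793]
ee_rot: [[-1.0, -0.002, -0.0], [-0.002, 1.0, -0.0], [0.0, -0.0, -1.0]]
wrist_force: [0.0, -0.2, -0.5]
gripper_width: 1.004
gripper_force: 0.0
240.34818469662326 210.52058657308356
stopper rect [443.3 397.1  23.2  33.8  21.6] ell [443.2 396.9] [21.8 33.3]
plate rect [432.5 404.  123.6 123.5  83.2] ell [428.5 404.3] [140.4 142.6]
```

View pics/w6.png

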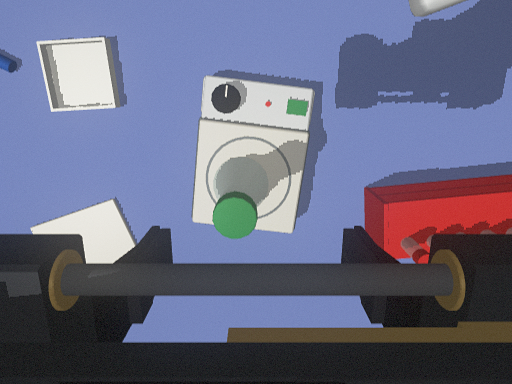

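The flask stopper is at (235,217), the plate ring around (249,178), and the tile's corner at lower left. I'll refine the stopper with a looser mask and check the ring.

```bash
python3 - <<'E'
from m import *
s=r.sense(); im=cv2.imread('pics/w6.png')[:,:,::-1]; C=cam('wrist',s)
print(cv2.cvtColor(im,cv2.COLOR_RGB2HSV)[[205,217,230],235])
rep('stopper',im,C,(55,90,50),(80,255,255),235,217,32,.17)
print('ring',ray(249,178.5,.05,C))
E
```

```text
[[ 67 119 157]
 [ 67 119 154]
 [ 67 122 153]]
stopper rect [437.4 395.2  35.3  36.    0. ] ell [437.7 395.1] [35.7 36.1]
ring [0.43191568 0.40407587 0.05      ]
```

```bash
python3 -m handwheel '[[[0,0,0,-0.0125,-0.009,0,0.087],[0,0,0,-0.012,-0.009,0.02,0.087],[0,0,0,0,0,0.04,0.087],[0,0,0,0,0,0.04,0.087],[0,0,0,0,0,0.025,0.087],[0,0,0,0,0,0.013,0.087],[0,0,0,0,0,0,0.087],[0,0,0,0,0,0,0.087]]]'
python3 -m handwheel '[[[0,0,0,0,0,0,0.025],[0,0,0,0,0,0,0.025],[0,0,0,0,0,0,0.025],[0,0,0,0,0,0,0.025],[0,0,0,0,0,0,0.025],[0,0,0,0,0,0,0.025],[0,0,0,0,0,0,0.025],[0,0,0,0,0,0,0.025],[0,0,0,0,0,0,0.025],[0,0,0,0,0,0,0.025]]]'
```

```text
time_s: 30.7
tcp_pos: [0.4393, 0.3948, 0.1428]
ee_rot: [[-1.0, 0.0, 0.002], [0.0, 1.0, 0.001], [-0.002, 0.001, -1.0]]
wrist_force: [0.1, -0.6, -0.6]
gripper_width: 1.005
gripper_force: 0.0
time_s: 31.7
tcp_pos: [0.4379, 0.3946, 0.1414]
ee_rot: [[-1.0, -0.0, -0.0], [-0.0, 1.0, -0.0], [0.0, -0.0, -1.0]]
wrist_force: [0.3, 0.1, -0.6]
gripper_width: 0.425
gripper_force: 30.0
```

```bash
python3 -m handwheel '[[[0,0,0,0,0,-0.01,0.025],[0,0,0,0,0,-0.025,0.025],[0,0,0,0,0,-0.025,0.025],[0,0,0,-0.012,-0.018,0,0.025],[0,0,0,-0.02,-0.038,0,0.025],[0,0,0,-0.02,-0.038,0,0.025],[0,0,0,-0.02,-0.038,0,0.025],[0,0,0,-0.02,-0.038,0,0.025],[0,0,0,-0.02,-0.038,0,0.025],[0,0,0,0,0,0,0.025],[0,0,0,0,0,0.02,0.025],[0,0,0,0,0,0.03,0.025]]]'
python3 -m handwheel '[[[0,0,0,0,0,0.025,0.025],[0,0,0,0,0,0.015,0.025],[0,0,0,0,0,0.005,0.025],[0,0,0,0,0,0,0.025],[0,0,0,0,0,0,0.025],[0,0,0,0,0,0,0.025]]]'
```

```text
time_s: 32.9
tcp_pos: [0.5515, 0.1872, 0.1533]
ee_rot: [[-1.0, 0.0, 0.005], [0.0, 1.0, 0.003], [-0.005, 0.003, -1.0]]
wrist_force: [0.3, 0.4, -2.7]
gripper_width: 0.427
gripper_force: 30.0
time_s: 33.5
tcp_pos: [0.5507, 0.1872, 0.1078]
ee_rot: [[-1.0, -0.001, 0.002], [-0.001, 1.0, 0.001], [-0.002, 0.001, -1.0]]
wrist_force: [-0.9, -0.6, -2.1]
gripper_width: 0.427
gripper_force: 30.0
```

```bash
python3 -m handwheel '[[[0,0,0,0.0007,-0.0005,0.003,0.025],[0,0,0,0,0,0.003,0.025],[0,0,0,0,0,0.001,0.025],[0,0,0,0,0,0.001,0.025],[0,0,0,0,0,0.0005,0.025],[0,0,0,0,0,0.0005,0.025],[0,0,0,0,0,0.0005,0.025],[0,0,0,0,0,0.0005,0.025],[0,0,0,0,0,0,0.025],[0,0,0,0,0,0,0.025]]]'
```

```text
time_s: 34.5
tcp_pos: [0.5497, 0.1861, 0.0974]
ee_rot: [[-1.0, -0.001, 0.001], [-0.001, 1.0, 0.0], [-0.001, 0.0, -1.0]]
wrist_force: [-2.1, -1.6, 4.1]
gripper_width: 0.425
gripper_force: 30.0
```

Contact is at about 4 N at the expected height. I'll release, rise and check.

```bash
python3 -m handwheel '[[[0,0,0,0,0,0,0.087],[0,0,0,0,0,0,0.087],[0,0,0,0,0,0,0.087],[0,0,0,0,0,0,0.087],[0,0,0,0,0,0,0.087],[0,0,0,0,0,0,0.087],[0,0,0,0,0,-0.02,0.087],[0,0,0,0,0,-0.04,0.087],[0,0,0,0,0,-0.04,0.087],[0,0,0,0,0,-0.04,0.087],[0,0,0,0,0,0,0.087],[0,0,0,0,0,0,0.087]]]'
python3 - <<'E'
from m import *
s,im=cap('wrist','w7.png'); C=cam('wrist',s)
u,v=proj([.55,.1865,.126],C); print(u,v)
rep('stopper',im,C,(55,90,50),(80,255,255),u,v,45,.126)
rep('tile',im,C,*W_,*proj([.55,.1865,.006],C),105,.006)
E
```

```text
time_s: 35.7
tcp_pos: [0.5495, 0.1864, 0.2375]
ee_rot: [[-1.0, -0.0, 0.002], [-0.0, 1.0, 0.002], [-0.002, 0.002, -1.0]]
wrist_force: [0.2, 0.6, 0.1]
gripper_width: 1.0
gripper_force: 0.0
255.70840408882233 190.42526406880978
stopper rect [548.7 187.2  35.4  34.8  90. ] ell [548.8 187.1] [35.  35.8]
tile rect [549.6 186.4 124.9 123.9  19.4] ell [549.3 185.7] [136.4 142.6]
```

View pics/w7.png

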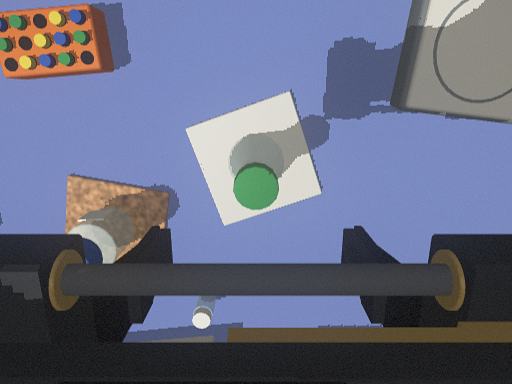

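The flask is centred on the tile to about 1 mm, with the stopper at (256,187). I'll fetch the blue-capped bottle from the cork.

```bash
python3 -m handwheel '[[[0,0,0,-0.01,-0.02,0,0.087],[0,0,0,-0.02,-0.04,0,0.087],[0,0,0,-0.02,-0.04,0,0.087],[0,0,0,-0.02,-0.04,0,0.087],[0,0,0,-0.0135,-0.034,0,0.087],[0,0,0,0,0,0.02,0.087],[0,0,0,0,0,0.04,0.087],[0,0,0,0,0,0.04,0.087],[0,0,0,0,0,0.03,0.087],[0,0,0,0,0,0.02,0.087],[0,0,0,0,0,0.005,0.087],[0,0,0,0,0,0,0.087]]]'
python3 -m handwheel '[[[0,0,0,0,0,0,0.035],[0,0,0,0,0,0,0.035],[0,0,0,0,0,0,0.035],[0,0,0,0,0,0,0.035],[0,0,0,0,0,0,0.035],[0,0,0,0,0,0,0.035],[0,0,0,0,0,0,0.035],[0,0,0,0,0,0,0.035],[0,0,0,0,0,0,0.035]]]'
```

```text
time_s: 36.95
tcp_pos: [0.6319, 0.0119, 0.0797]
ee_rot: [[-1.0, -0.0, -0.004], [-0.0, 1.0, -0.001], [0.004, -0.001, -1.0]]
wrist_force: [0.3, 1.0, -0.1]
gripper_width: 0.994
gripper_force: 0.0
time_s: 37.85
tcp_pos: [0.633, 0.0121, 0.0817]
ee_rot: [[-1.0, -0.0, 0.0], [-0.0, 1.0, -0.0], [-0.0, -0.0, -1.0]]
wrist_force: [0.2, -0.7, 1.9]
gripper_width: 0.52
gripper_force: 30.0
```

```bash
python3 -m handwheel '[[[0,0,0,0,0,-0.01,0.035],[0,0,0,0,0,-0.03,0.035],[0,0,0,0,0,-0.04,0.035],[0,0,0,0,0,-0.04,0.035],[0,0,0,0,0,-0.03,0.035],[0,0,0,0.01,0.02,0,0.035],[0,0,0,0.02,0.04,0,0.035],[0,0,0,0.02,0.04,0,0.035],[0,0,0,0.02,0.04,0,0.035],[0,0,0,0.02,0.04,0,0.035],[0,0,0,0.02,0.04,0,0.035],[0,0,0,0.02,0.04,0,0.035]]]'
python3 -m handwheel '[[[0,0,0,0.02,0.04,0,0.035],[0,0,0,0.02,0.04,0,0.035],[0,0,0,0.02,0.035,0,0.035],[0,0,0,0.01,0.017,0,0.035],[0,0,0,0,0,0,0.035],[0,0,0,0,0,0.02,0.035],[0,0,0,0,0,0.03,0.035],[0,0,0,0,0,0.025,0.035],[0,0,0,0,0,0.015,0.035],[0,0,0,0,0,0.005,0.035],[0,0,0,0,0,0,0.035],[0,0,0,0,0,0,0.035]]]'
```

```text
time_s: 39.05
tcp_pos: [0.5014, 0.2735, 0.2318]
ee_rot: [[-1.0, -0.0, -0.0], [-0.0, 1.0, 0.0], [0.0, 0.0, -1.0]]
wrist_force: [1.5, 1.1, -2.1]
gripper_width: 0.515
gripper_force: 30.0
time_s: 40.25
tcp_pos: [0.4334, 0.4044, 0.1376]
ee_rot: [[-1.0, -0.0, 0.001], [-0.0, 1.0, 0.001], [-0.001, 0.001, -1.0]]
wrist_force: [0.9, 0.3, -1.9]
gripper_width: 0.519
gripper_force: 30.0
```

```bash
python3 -m handwheel '[[[0,0,0,0,0,0.003,0.035],[0,0,0,0,0,0.003,0.035],[0,0,0,0,0,0.002,0.035],[0,0,0,0,0,0.001,0.035],[0,0,0,0,0,0.0005,0.035],[0,0,0,0,0,0.0005,0.035],[0,0,0,0,0,0.0005,0.035],[0,0,0,0,0,0.0005,0.035],[0,0,0,0,0,0,0.035],[0,0,0,0,0,0,0.035]]]'
python3 -m handwheel '[[[0,0,0,0,0,0.0003,0.035],[0,0,0,0,0,0,0.035],[0,0,0,0,0,0,0.035]]]'
```

```text
time_s: 41.25
tcp_pos: [0.4328, 0.4042, 0.1257]
ee_rot: [[-1.0, -0.0, 0.0], [-0.0, 1.0, 0.0], [-0.0, 0.0, -1.0]]
wrist_force: [0.1, 0.1, -0.3]
gripper_width: 0.521
gripper_force: 30.0
time_s: 41.55
tcp_pos: [0.4329, 0.4042, 0.1257]
ee_rot: [[-1.0, -0.001, 0.001], [-0.001, 1.0, 0.0], [-0.001, 0.0, -1.0]]
wrist_force: [-0.3, -1.0, 2.7]
gripper_width: 0.519
gripper_force: 30.0
```

Contact is confirmed. I'll release, rise and check.

```bash
python3 -m handwheel '[[[0,0,0,0,0,0,0.087],[0,0,0,0,0,0,0.087],[0,0,0,0,0,0,0.087],[0,0,0,0,0,0,0.087],[0,0,0,0,0,0,0.087],[0,0,0,0,0,-0.02,0.087],[0,0,0,0,0,-0.04,0.087],[0,0,0,0,0,-0.04,0.087],[0,0,0,0,0,-0.04,0.087],[0,0,0,0,0,-0.02,0.087],[0,0,0,0,0,0,0.087],[0,0,0,0,0,0,0.087]]]'
python3 - <<'E'
from m import *
s,im=cap('wrist','w8.png'); C=cam('wrist',s)
u,v=proj([.432,.404,.156],C); print(u,v)
rep('blue',im,C,(100,122,60),(125,255,255),u,v,33,.156)
rep('plate',im,C,(0,0,130),(180,50,255),*proj([.43,.40,.05],C),110,.05)
_,b=cap('top','t9.png')
cv2.imwrite('pics/f.png',np.hstack([cv2.resize(im[:,:,::-1],(400,300)),cv2.resize(b[:,:,::-1],(400,300))]))
E
```

```text
time_s: 42.75
tcp_pos: [0.4324, 0.404, 0.2848]
ee_rot: [[-1.0, -0.0, -0.001], [-0.0, 1.0, 0.0], [0.001, 0.0, -1.0]]
wrist_force: [-0.4, 0.2, -1.2]
gripper_width: 1.003
gripper_force: 0.0
255.8647200535951 184.415355132321
blue rect [430.3 405.   42.9  43.5   0. ] ell [430.1 404.6] [43.  43.6]
plate rect [409.5 406.6 123.9 170.1  83.2] ell [410.6 405.9] [138.5 203.1]
```

View pics/f.png

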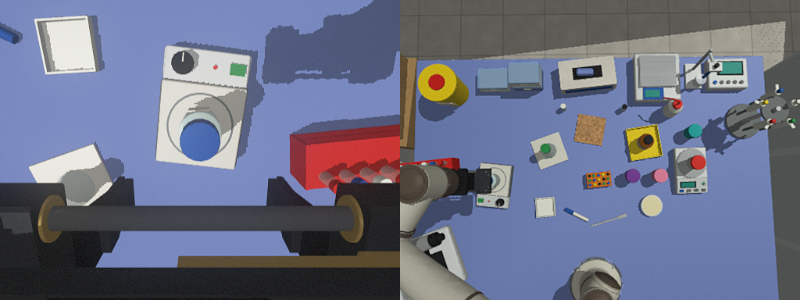

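The wrist view (left) shows the blue cap at (201,140) upright inside the stirrer's ring, about 2 mm from the plate centre. The top view (right) shows the flask on the tile (545,149), amber in the tray (647,142) and the jar on the balance pan (697,162). The cork is empty and the rack is in place at (598,180). The gripper is clear, so I'm handing in.

```bash
python3 -c "
from station import r
print(r.finish_job())"
```

```text
the job is handed in; nothing more can be done
None
```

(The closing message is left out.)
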